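# Close the impregnation chamber crosswise

## Robot

A 6-joint arm with a two-finger parallel gripper is mounted at the origin on the work surface. World frame = base frame: x ahead of the robot, y to its left, z up, the work surface at z = 0. Lengths are in m, angles in rad, forces in N, time in s.
With the tool pointing down it reaches from about 0.275 to 0.75 m from the base axis. Payload 10.2 kg.
Tool frame: the origin (TCP) lies at the very end of the fingers, on their centre line; the grasp point (between the pads) lies 19 mm behind it (manip.tcp_to_grasp is the distance from the TCP to the grasp point, in m); y points along the fingers, x is the direction in which the jaws open and shut, and the axes are right-handed (so a half turn about y gives the same grasp; the last joint's range is limited). The gripper opens to 88 mm and grips with 3 to 60 N. Pads are 18 mm wide; open, the fingers measure 123 mm over their backs; the gripper's body (75 mm by 187 mm) begins 45 mm behind the grasp point.
Start: joints at [0.926, 0.313, 1.498, -0, 1.331, -0.223], TCP at [0.215, 0.479, 0.239] pointing down, gripper open.
Joint ranges: [-2.94, 2.94], [-0.97, 2.17], [0.19, 2.56], [-1.23, 4.37], [0.02, 3.11], [-2.88, 2.88]. Speed limits (rad/s): [2.39, 2.39, 3.01, 3.14, 3.14, 3.14].

## Interface

Orientations are given as a unit quaternion [w, x, y, z].
In Python, from rig import manip gives the robot as it stands.
- The arm moves only by the shell command python3 -m crank 'ROWS'. ROWS is JSON, one flat list of numbers, 5 for each row, row after row: the shift along the tool's x, y, z each as a share of 0.075 m, from -1 to 1, then the turn about the tool's y as a share of 0.1 rad, from -1 to 1, then the gripper command: -1 is shut, 1 is fully open, values between are in proportion. In form: [x, y, z, twist, claw, x, y, z, twist, claw, ...]. A call has 1 to 10 rows; each row shifts and turns the commanded pose from where the row before left it, along the tool's axes as they then stand; what a row does not reach is not made up. A row lasts 1/8 s, in which the tool goes at most 62.5 mm and 10.7 degrees, less where a joint would pass 70% of its speed; a pose out of reach is approached as far as the arm can. A call with a number of a shift or a turn outside -1 to 1 is refused whole. A call with a gripper value outside its range is refused whole. The fingers move at their own pace and stop on an object; the grip force is fixed at half the most. Time passes only in rows, so rows that do not move let the fingers close. It gives the time, the measured TCP pose, the force and the opening at its end, in the units of the state.
- manip.get_obs(): the state, without advancing time (a new reading comes with each control period).
- manip.camera(name): name is "scene" or "top"; returns a dict with "color" (384x512x3 uint8, red, green, blue), "K" (3x3 intrinsics, pixels), "origin" and "orientation" of the camera in the world. Camera axes: x right, y down, z forward; pixel columns grow to the right and rows downward; lengths in m; the calibration is good to about 2 mm. A picture is of the moment at which its call begins. There is no depth.
- manip.finish_job(): hands the job in, once; it reports no verdict.
The state is a dict: "t": time; "joints": joint angles; "joint_velocities": joint speeds; "tau": joint torques, N m; "tool_pos": TCP position; "tcp_rot": TCP orientation; "wrist_force": force on the tool from outside, world axes, zero at the start; "moment": the same for the moment, N m; "finger_gap": opening from 0.0 (shut) to 1.0 (fully open).
Only numpy, scipy, OpenCV 4.12 (cv2) and the standard library are available. Lean on these libraries where they do the work, as an engineer would, in place of code of your own. Each camera call takes 0.05 s, during which the arm holds its last target.

## Task

Clamp the clear cover of the impregnation chamber down evenly with its four black knobs, by feel, in crosswise order and two rounds. First round: turn one knob clockwise until it just bears on the cover, snug at about 0.3 N m, then the knob opposite it, then the other two. Second round, again a knob, then its opposite, then the other two: tighten each to about 0.42 N m, and never above 0.5 N m, or the acrylic cracks; do not lean on the cover and leave the other things on the bench where they are.

Things in the scene. Friction and masses are not known exactly. Their poses are not given: they have to be found in the camera images.
- chamber: the impregnation chamber: round aluminium pot on feet, fixed to the bench, 204 mm across its flange, 103 mm high to the top of its flat black gasket; origin at the centre of its underside, z up. An isolating valve stands out of its side along +y, a dial gauge along +x (both below 82 mm). Four studs stand on a circle of 78 mm radius, 45, 135, 225 and 315 degrees from its x axis
- cover: the clear acrylic cover, a disc 204 mm across and 16 mm thick, lying loose and level on the gasket, about 0.7 kg; origin at the centre of its underside, axes as the chamber's. Under each knob lies a 3 mm steel washer, its top 19 mm above the origin, 122 mm above the bench. A brass vent fitting, 26 mm across, rises 30 mm above the cover in the middle
- knob_a_head (a point): grip point of knob_a: middle of its head, on its turning axis, 28 mm above its underside, 151 mm above the bench; z up. Clockwise from above screws it down, 14 mm per turn (quick four-start thread). At the start all four knobs are loose, 0.4 to 2.0 mm above their washers: 0.2 to 0.9 rad of turn, different for each and not to be had from the poses
- knob_a: black fluted clamping knob on the stud at 45 degrees of the chamber, opposite knob_c; origin on its axis at its underside. Foot 43 mm across; the round head is 46 mm across, 15 to 42 mm above the origin, and can be gripped in any direction
- knob_b_head (a point): grip point of knob_b: middle of its head, on its turning axis, 28 mm above its underside, 151 mm above the bench; z up. Thread friction of 0.25 N m, alike for all knobs, loose or not, opposes turning either way and holds a knob where it is left; at rest it may lock up to 0.25 N m in the grip, of either sign
- knob_b: black fluted clamping knob on the stud at 135 degrees of the chamber, opposite knob_d; origin on its axis at its underside. Foot 43 mm across; the round head is 46 mm across, 15 to 42 mm above the origin, and can be gripped in any direction
- knob_c_head (a point): grip point of knob_c: middle of its head, on its turning axis, 28 mm above its underside, 151 mm above the bench; z up. Once a knob bears on its washer its load pushes it back (anticlockwise), felt at rest too: about 0.003 N m per N of load. The load grows by about 80 N per rad. So turning on takes 0.25 N m loose, 0.30 snug (about 0.2 rad after touching), 0.42 tight (about 0.5 rad further)
- knob_c: black fluted clamping knob on the stud at 225 degrees of the chamber, opposite knob_a; origin on its axis at its underside. Foot 43 mm across; the round head is 46 mm across, 15 to 42 mm above the origin, and can be gripped in any direction
- knob_d_head (a point): grip point of knob_d: middle of its head, on its turning axis, 28 mm above its underside, 151 mm above the bench; z up. One grip per knob and round is enough: at most 1.2 rad in the first round, about 0.5 rad in the second
- knob_d: black fluted clamping knob on the stud at 315 degrees of the chamber, opposite knob_b; origin on its axis at its underside. Foot 43 mm across; the round head is 46 mm across, 15 to 42 mm above the origin, and can be gripped in any direction
- mount_a: a bystander: black resin puck with a metal specimen, 30 mm across, 16 mm high, origin under its centre
- mount_b: a bystander: a second such puck
- vial: a bystander: small glass vial with a white cap, 28 mm across, 55 mm high
- specimen_stand: a bystander: polished steel disc standing on a round steel base, 72 mm across, 95 mm high
- cutoff_arbor: a bystander: cut-off wheel on its steel arbor in a small rest, 80 mm long, 68 mm high
- tensile_tray: a bystander: tray with four tensile bars, 115 x 85 mm, 18 mm high
- beaker: a bystander: glass beaker, 66 mm across, 85 mm high
- wash_bottle: a bystander: white plastic bottle, 60 mm across, 150 mm high

How it is judged:
On the way, in this order (a step that is already met when the one before it is completed fails the run):
1. first round: one opposite pair of knobs is snug on the cover while the other two are still loose (((contact force between knob_a and cover between 5 and 32 N and contact force between knob_c and cover between 5 and 32 N and contact force between each of knob_b, knob_d and cover below 1 N) or (contact force between knob_b and cover between 5 and 32 N and contact force between knob_d and cover between 5 and 32 N and contact force between each of knob_a, knob_c and cover below 1 N))), for 0.2 s.
2. first round done: all four knobs are snug, none is tight yet (contact force between knob_a and cover between 5 and 32 N and contact force between knob_b and cover between 5 and 32 N and contact force between knob_c and cover between 5 and 32 N and contact force between knob_d and cover between 5 and 32 N), for 0.2 s.
3. second round: one opposite pair of knobs is tight while the other two are still only snug (((contact force between knob_a and cover between 38 and 80 N and contact force between knob_c and cover between 38 and 80 N and contact force between each of knob_b, knob_d and cover below 32 N) or (contact force between knob_b and cover between 38 and 80 N and contact force between knob_d and cover between 38 and 80 N and contact force between each of knob_a, knob_c and cover below 32 N))), for 0.2 s.
4. second round done: all four knobs are tight (contact force between knob_a and cover between 38 and 80 N and contact force between knob_b and cover between 38 and 80 N and contact force between knob_c and cover between 38 and 80 N and contact force between knob_d and cover between 38 and 80 N), for 0.2 s.
At the end, for the whole second after the job is handed in: each of the four knobs bears on the cover with 38 to 80 N (tightened to roughly 0.36 to 0.49 N m), and the cover lies level (within 1.1 degrees) and central (within 5 mm) on the chamber (all of step 4 and angle between cover's own z axis and vertical below 0.02 rad and horizontal distance between cover and chamber below 0.005 m); the robot touches nothing.
It fails at once if a knob is overtightened: it bears on the cover with more than 110 N (well over 0.5 N m) (contact force between any of knob_a, knob_b, knob_c, knob_d and cover above 110 N).
It fails at once if a knob is made tight (over 38 N) while another is still loose (under 1 N), which cocks the cover (contact force between any of knob_a, knob_b, knob_c, knob_d and cover above 38 N and contact force between any of knob_a, knob_b, knob_c, knob_d and cover below 1 N).
It fails at once if the hand leans on the cover (more than 15 N) (contact force between any of the fingers, the arm and cover above 15 N).
It fails at once if another thing on the bench is moved by more than 20 mm (distance of any of mount_a, mount_b, vial, specimen_stand, cutoff_arbor, tensile_tray, beaker, wash_bottle from where it was at the start of the episode above 0.02 m).
It also fails if it takes over 72 s, if anything falls off the work surface, if the arm or the gripper's body presses on something with over 40 N, if the wrist force passes 120 N, or if a joint passes its speed limit or range.

## Working session

There is one attempt and no reset: what is moved stays moved. The work goes in short steps, Python scripts to look and compute and a shell command to move; the robot and the scene stay as the last step left them, time stands still between calls to the robot, and variables do not carry over. Pictures are saved under pics/ and viewed, and the job is handed in when it is done.

```bash
mkdir -p pics; ls
python3 - <<'E'
from rig import manip
import cv2
print(manip.get_obs()); print(manip.tcp_to_grasp)
for n in("scene","top"):
    c=manip.camera(n); cv2.imwrite(f"pics/{n}0.png",c["color"][:,:,::-1]); print(n,c["K"],c["origin"],c["orientation"])
E
```

```text
pics
{'t': 0.0, 'joints': array([ 9.25635759e-01,  3.13438888e-01,  1.49842165e+00,  3.62717481e-06,
        1.33100772e+00, -2.23405575e-01]), 'joint_velocities': array([ 8.37160762e-05, -1.97825784e-03,  6.95324059e-04, -1.20665110e-03,
        1.71788147e-04, -3.39720438e-03]), 'tau': array([-2.48507691e-03, -4.02222633e+01, -2.52260184e+01,  6.92195445e-02,
        3.54166492e-02, -9.62372769e-05]), 'tool_pos': array([0.21477773, 0.47878957, 0.23817257]), 'tcp_rot': array([-0.59342892,  0.59373682,  0.38384055, -0.38468836]), 'wrist_force': array([-0.26189516,  0.58345722,  0.06718967]), 'moment': array([-0.04394323,  0.04365217,  0.01790887]), 'finger_gap': 1.0012084132025756}
0.0187
scene [[398.28733184   0.         258.18083204]
 [  0.         398.28733184 191.53137818]
 [  0.           0.           1.        ]] [1.12313813 0.73483611 0.99656329] [-0.12628452  0.29113771  0.87118699 -0.37459883]
top [[432.71560678   0.         246.88851598]
 [  0.         432.71560678 195.4625244 ]
 [  0.           0.           1.        ]] [4.88483252e-01 1.34077480e-03 1.40528514e+00] [-0.02354285  0.7129745  -0.70066219  0.01362343]
```

View pics/scene0.png

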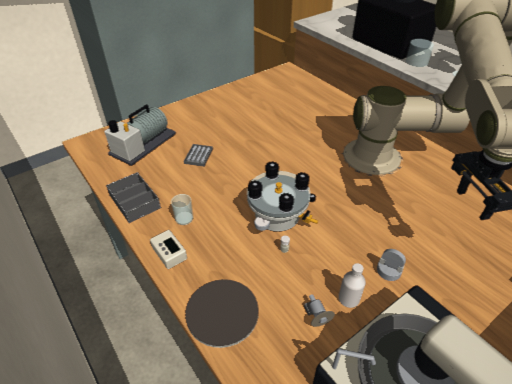

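View pics/top0.png

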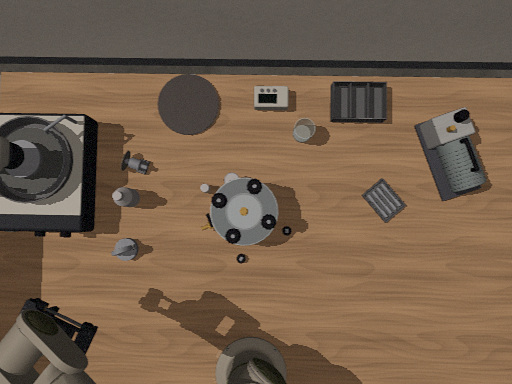

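The scene picture shows the chamber at about (280,195). In the top picture it is at (244,211), with four black knobs near (255,187), (219,200), (233,236) and (269,222). Next I'll enlarge it.

Run:
```python
import cv2
a=cv2.imread("pics/top0.png")[160:270,190:300]; cv2.imwrite("pics/top0c.png",cv2.resize(a,(770,770)[:2],interpolation=cv2.INTER_CUBIC)[:, :][:600] if 0 else cv2.resize(a,(594,594),interpolation=cv2.INTER_CUBIC))
a=cv2.imread("pics/scene0.png")[150:260,230:330]; cv2.imwrite("pics/scene0c.png",cv2.resize(a,(500,550),interpolation=cv2.INTER_CUBIC))
```

```text
(no output)
```

View pics/top0c.png

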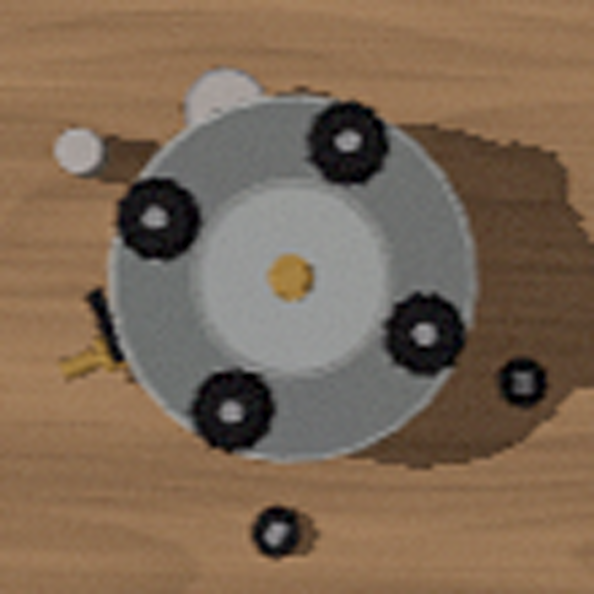

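View pics/scene0c.png

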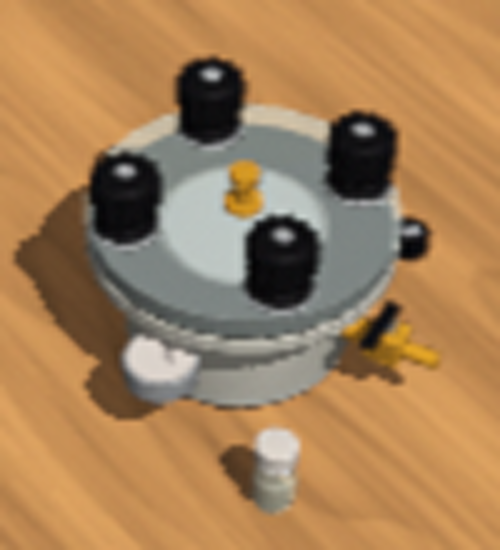

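Gauge (white disc, crop (225,100)) and valve (crop (100,350)) give a chamber yaw of about 20°. So in the top crop the knobs are d (347,140), a (158,218), b (232,411) and c (425,333). I'll locate them from the stud tips in both cameras.

```bash
cat > h.py <<'E'
import numpy as np
from scipy.spatial.transform import Rotation as R
from scipy.optimize import least_squares
def rot(q): return R.from_quat([q[1],q[2],q[3],q[0]])
E
python3 - <<'E'
from h import *
from rig import manip
t=manip.camera("top"); s=manip.camera("scene")
def ray(c,u,v):
    d=rot(c["orientation"]).apply(np.linalg.inv(c["K"])@[u,v,1]); return c["origin"],d
def f(c,k,o,sc):return [(k[0]+.5)/sc-.5+o[0],(k[1]+.5)/sc-.5+o[1]]
T={'a':(156,217),'b':(232,411),'c':(426,333),'d':(348,140)}
S={'d':(124,171),'a':(285,235),'b':(363,129),'c':(211,74)}
P={}
for k in 'abcd':
    o1,d1=ray(t,*f(t,T[k],(190,160),5.4)); o2,d2=ray(s,*f(s,S[k],(230,150),5))
    A=np.stack([d1,-d2],1); x=np.linalg.lstsq(A,o2-o1,rcond=None)[0]
    p1=o1+x[0]*d1;p2=o2+x[1]*d2
    z=.167; P[k]=(o1+d1*(z-o1[2])/d1[2])[:2]; q=(o2+d2*(z-o2[2])/d2[2])[:2]
    print(k,((p1+p2)/2).round(4),np.linalg.norm(p1-p2).round(4),P[k].round(4),q.round(4))
    P[k]=(P[k]+q)/2
ang=np.radians([45,135,225,315]); 
def res(v): return np.concatenate([P[k]-(v[:2]+.078*np.array([np.cos(a+v[2]),np.sin(a+v[2])])) for k,a in zip('abcd',ang)])
r=least_squares(res,[.45,0,.35]); print(r.x,np.degrees(r.x[2]),r.fun*1000)
for k,a in zip('abcd',ang): print(k,r.x[:2]+.078*np.array([np.cos(a+r.x[2]),np.sin(a+r.x[2])]))
print(rot(manip.get_obs()['tcp_rot']).as_matrix().round(3))
E
```

```text
a [0.5388 0.1016 0.1643] 0.0027 [0.5397 0.1005] [0.5397 0.1046]
b [0.4373 0.0586 0.1654] 0.0012 [0.4378 0.0581] [0.4382 0.0603]
c [ 0.4801 -0.0431  0.1646] 0.0018 [ 0.4808 -0.0437] [ 0.4813 -0.0403]
d [ 5.822e-01 -4.000e-04  1.655e-01] 0.0008 [ 0.5824 -0.0007] [0.5828 0.0012]
[0.51034893 0.03000787 0.39887257] 22.853715100694252 [-0.04015186  0.2899458  -0.07648932 -0.19511531  0.09831069  0.28098588
  0.01833049 -0.37581637]
a [0.53975279 0.10225337]
b [0.43810343 0.05941173]
c [ 0.48094507 -0.04223763]
d [0.58259443 0.00060401]
[[ 0.409 -0.    -0.912]
 [ 0.912 -0.001  0.409]
 [-0.001 -1.     0.   ]]
```

```bash
cat >> h.py <<'E'
from rig import manip
K={'a':(.5397,.1019),'b':(.4380,.0592),'c':(.4808,-.0426),'d':(.5825,.0003)}
def yaw(o=None):
    m=rot((o or manip.get_obs())['tcp_rot']).as_matrix(); return np.arctan2(m[1,0],m[0,0])
def st():
    o=manip.get_obs(); print('t',round(o['t'],2),'p',o['tool_pos'].round(4),'yaw',round(yaw(o),4),'F',o['wrist_force'].round(1),'M',o['moment'].round(3),'gap',round(float(o['finger_gap']),3),'j6',round(o['joints'][5],2))
def plan(target,n,tw=0,o=None):
    "n equal rows; tw share per row (+ = clockwise)"
    o=o or manip.get_obs(); m=rot(o['tcp_rot']).as_matrix(); d=(np.array(target)-o['tool_pos'])/n
    w0=yaw(o)
    for i in range(n):
        w=w0-i*tw*.1; x=np.array([np.cos(w),np.sin(w),0]); y=np.array([0,0,-1.]); z=np.cross(x,y)
        print([round(float(d@v)/.075,3) for v in(x,y,z)],tw)
E
python3 - <<'E'
from h import *
st(); plan((*K['a'],.2),10,0)
E
```

```text
t 0.2 p [0.2149 0.4789 0.2384] yaw 1.149 F [ 0.  -0.6  0.3] M [0.    0.024 0.023] gap 1.002 j6 -0.22
[-0.281, 0.051, -0.601] 0
[-0.281, 0.051, -0.601] 0
[-0.281, 0.051, -0.601] 0
[-0.281, 0.051, -0.601] 0
[-0.281, 0.051, -0.601] 0
[-0.281, 0.051, -0.601] 0
[-0.281, 0.051, -0.601] 0
[-0.281, 0.051, -0.601] 0
[-0.281, 0.051, -0.601] 0
[-0.281, 0.051, -0.601] 0
```

```bash
python3 -m crank '[-0.281,0.051,-0.601,0,0.5,-0.281,0.051,-0.601,0,0.5,-0.281,0.051,-0.601,0,0.5,-0.281,0.051,-0.601,0,0.5,-0.281,0.051,-0.601,0,0.5,-0.281,0.051,-0.601,0,0.5,-0.281,0.051,-0.601,0,0.5,-0.281,0.051,-0.601,0,0.5,-0.281,0.051,-0.601,0,0.5,-0.281,0.051,-0.601,0,0.5]'
python3 - <<'E'
from h import *
st(); plan((*K['a'],.134),3,0)
E
```

```text
t: 1.45
tool_pos: [0.5408, 0.1008, 0.2002]
tcp_rot: [0.594, -0.594, -0.384, 0.384]
wrist_force: [0.3, 0.6, 0.4]
finger_gap: 0.749
t 1.45 p [0.5408 0.1008 0.2002] yaw 1.1488 F [0.3 0.6 0.4] M [ 0.022  0.023 -0.008] gap 0.749 j6 -1.18
[0.003, 0.294, 0.006] 0
[0.003, 0.294, 0.006] 0
[0.003, 0.294, 0.006] 0
```

```bash
python3 -m crank '[0,0.294,0,0,0.5,0,0.294,0,0,0.5,0,0.294,0,0,0.5,0,0,0,0,0.5]' >/dev/null
python3 - <<'E'
from h import *
st(); c=manip.camera("scene")["color"][130:270,210:350,::-1]
import cv2; cv2.imwrite("pics/s1.png",cv2.resize(c,(560,560),interpolation=cv2.INTER_CUBIC))
c=manip.camera("top")["color"][130:270,170:310,::-1]
import cv2; cv2.imwrite("pics/t1.png",cv2.resize(c,(560,560),interpolation=cv2.INTER_CUBIC))
E
```

```text
t 1.95 p [0.5392 0.1021 0.1331] yaw 1.1489 F [ 0.  -0.1  0.6] M [-0.003 -0.031 -0.019] gap 0.749 j6 -1.18
```

View pics/s1.png

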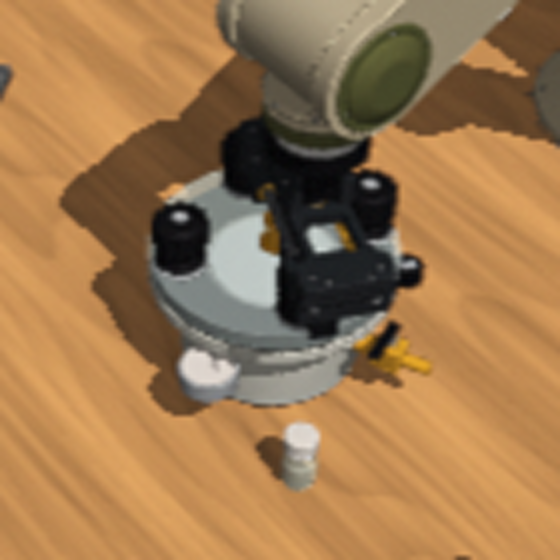

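View pics/t1.png

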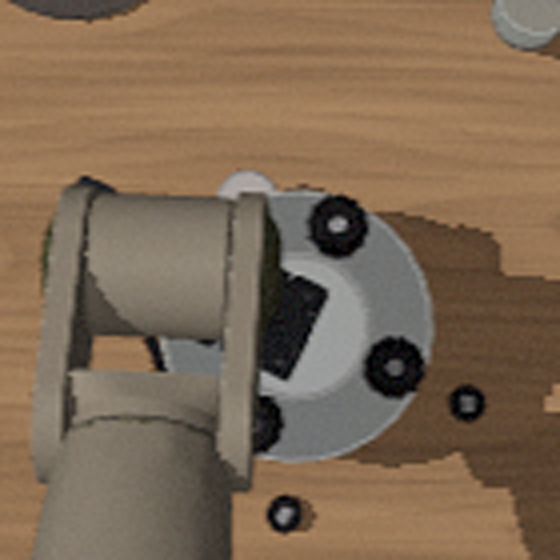

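The fingers straddle knob_a (scene crop about (335,290)) and the other knobs are clear. Now I'll close them.

```bash
python3 -m crank '[0,0,0,0,-1,0,0,0,0,-1,0,0,0,0,-1,0,0,0,0,-1]' >/dev/null; python3 -c "
from h import *
st()"; python3 -m crank '[0,0,0,0,-1]' >/dev/null; python3 -c "
from h import *
st()"
```

```text
t 2.55 p [0.5398 0.1014 0.135 ] yaw 1.149 F [-3.1 -4.2  3.3] M [-0.735  0.493  0.066] gap 0.509 j6 -1.18
t 2.67 p [0.5398 0.1014 0.1349] yaw 1.149 F [-2.8 -4.7  3.5] M [-0.651  0.397  0.052] gap 0.514 j6 -1.18
```

```bash
cat > s <<'E'
python3 -c "
from h import *
st()"
E
chmod +x s
python3 -m crank '[-0.005,0,0,0.3,-1,0,0.001,0,0.3,-1]' >/dev/null; bash s; python3 -m crank '[0,0.001,0,0.3,-1,0,0.001,0,0.3,-1]' >/dev/null; bash s;python3 -m crank '[0,0.001,0,0.3,-1,0,0.001,0,0.3,-1]' >/dev/null; bash s
```

```text
t 2.92 p [0.5399 0.1015 0.1348] yaw 1.0874 F [-2.6 -3.8  5.1] M [-0.618  0.443  0.233] gap 0.513 j6 -1.11
t 3.17 p [0.5399 0.1015 0.1346] yaw 1.0273 F [-2.1 -4.1  6.8] M [-0.664  0.476  0.214] gap 0.512 j6 -1.05
t 3.42 p [0.5399 0.1015 0.1345] yaw 0.9673 F [-3.  -4.7  5.4] M [-0.588  0.38   0.242] gap 0.511 j6 -0.99
```

```bash
cat > s <<'E'
python3 -c "
from h import *
o=manip.get_obs(); print('t',round(o['t'],3),'yaw',round(yaw(o),4),'z',round(o['tool_pos'][2],4),'F',o['wrist_force'].round(1),'Mz',round(o['moment'][2],3))"
E
python3 -m crank '[0,0.001,0,0.3,-1]' >/dev/null; bash s; python3 -m crank '[0,0.001,0,0.3,-1]' >/dev/null; bash s;python3 -m crank '[0,0.001,0,0.3,-1]' >/dev/null; bash s
python3 -m crank '[0,0.001,0,0.3,-1]' >/dev/null; bash s; python3 -m crank '[0,0.001,0,0.3,-1]' >/dev/null; bash s;python3 -m crank '[0,0.001,0,0.3,-1]' >/dev/null; bash s
```

```text
t 3.55 yaw 0.9374 z 0.1344 F [-2.4 -2.8  6.1] Mz 0.243
t 3.675 yaw 0.9073 z 0.1344 F [-2.8 -3.6  5.6] Mz 0.252
t 3.8 yaw 0.8774 z 0.1343 F [-2.9 -2.7  6.2] Mz 0.239
t 3.925 yaw 0.8473 z 0.1342 F [-3.  -3.2  6.3] Mz 0.224
t 4.05 yaw 0.8174 z 0.1342 F [-2.6 -2.5  5.9] Mz 0.271
t 4.175 yaw 0.7873 z 0.1341 F [-2.1 -3.8  5.7] Mz 0.257
```

```bash
python3 -m crank '[0,0.001,0,0.3,-1]' >/dev/null; bash s; python3 -m crank '[0,0.001,0,0.3,-1]' >/dev/null; bash s;python3 -m crank '[0,0.001,0,0.3,-1]' >/dev/null; bash s
python3 -m crank '[0,0.001,0,0.3,-1]' >/dev/null; bash s; python3 -m crank '[0,0.001,0,0.3,-1]' >/dev/null; bash s
```

```text
t 4.3 yaw 0.7573 z 0.1341 F [-2.9 -3.3  6.2] Mz 0.265
t 4.425 yaw 0.7273 z 0.134 F [-0.8 -2.4  6. ] Mz 0.221
t 4.55 yaw 0.6974 z 0.1339 F [-1.1 -3.3  6.8] Mz 0.208
t 4.675 yaw 0.6673 z 0.1339 F [-2.8 -4.   6. ] Mz 0.217
t 4.8 yaw 0.6374 z 0.1338 F [-2.  -2.7  5.7] Mz 0.211
```

```bash
python3 -m crank '[0,0.001,0,0.3,-1]' >/dev/null; bash s; python3 -m crank '[0,0.001,0,0.3,-1]' >/dev/null; bash s;python3 -m crank '[0,0.001,0,0.3,-1]' >/dev/null; bash s
python3 -m crank '[0,0.001,0,0.3,-1]' >/dev/null; bash s; python3 -m crank '[0,0.001,0,0.3,-1]' >/dev/null; bash s
```

```text
t 4.925 yaw 0.6074 z 0.1337 F [-1.6 -2.8  6.1] Mz 0.191
t 5.05 yaw 0.5774 z 0.1337 F [-3.  -2.6  5.8] Mz 0.235
t 5.175 yaw 0.5474 z 0.1336 F [-0.9 -3.5  7.1] Mz 0.253
t 5.3 yaw 0.5174 z 0.1336 F [-2.1 -2.7  6.1] Mz 0.253
t 5.425 yaw 0.4873 z 0.1335 F [-2.  -1.8  6.2] Mz 0.201
```

```bash
sed -i "s/round(o\['moment'\]\[2\],3))/round(o['moment'][2],3),'tau6',o['tau'][5].round(3),o['tau'][0].round(2))/" s
python3 -m crank '[0,0.001,0,0.3,-1]' >/dev/null; bash s; python3 -m crank '[0,0.001,0,0.3,-1]' >/dev/null; bash s;python3 -m crank '[0,0.001,0,0.3,-1]' >/dev/null; bash s
python3 -m crank '[0,0.001,0,0.3,-1]' >/dev/null; bash s
```

```text
t 5.55 yaw 0.4574 z 0.1335 F [-2.6 -1.8  7. ] Mz 0.272 tau6 -0.067 0.86
t 5.675 yaw 0.4274 z 0.1334 F [-3.1 -3.   6.9] Mz 0.253 tau6 -0.062 0.82
t 5.8 yaw 0.3974 z 0.1334 F [-1.6 -2.5  7.3] Mz 0.211 tau6 -0.058 0.79
t 5.925 yaw 0.3675 z 0.1333 F [-1.1 -0.7  6.5] Mz 0.23 tau6 -0.052 0.76
```

```bash
python3 -m crank '[0,0.001,0,0.3,-1]' >/dev/null; bash s; python3 -m crank '[0,0.001,0,0.3,-1]' >/dev/null; bash s;python3 -m crank '[0,0.001,0,0.3,-1]' >/dev/null; bash s
python3 -m crank '[0,0.001,0,0.3,-1]' >/dev/null; bash s
```

```text
t 6.05 yaw 0.3374 z 0.1333 F [-1.6 -2.3  7.2] Mz 0.267 tau6 -0.047 0.73
t 6.175 yaw 0.3075 z 0.1332 F [-1.2 -2.6  7.3] Mz 0.349 tau6 -0.041 0.7
t 6.3 yaw 0.2775 z 0.1332 F [-1.9 -1.8  7. ] Mz 0.257 tau6 -0.035 0.67
t 6.425 yaw 0.2475 z 0.1331 F [-1.7 -1.2  8.1] Mz 0.285 tau6 -0.029 0.65
```

```bash
python3 -m crank '[0,0,0,0,-1]' >/dev/null; bash s; python3 -m crank '[0,0,0,0,-1]' >/dev/null; bash s;python3 -m crank '[0,0,0,0,-1]' >/dev/null; bash s
python3 -m crank '[0,0,0,0,-1]' >/dev/null; bash s
python3 -c "
from h import *
print([round(manip.get_obs()['moment'][2],3) for i in range(5)])"
```

```text
t 6.55 yaw 0.2479 z 0.1331 F [-0.9 -3.2  7.1] Mz 0.149 tau6 0.274 0.81
t 6.675 yaw 0.2481 z 0.1331 F [-0.9 -1.6  7.6] Mz 0.182 tau6 0.146 0.8
t 6.8 yaw 0.2482 z 0.1331 F [-1.5 -1.1  6.5] Mz 0.094 tau6 0.144 0.79
t 6.925 yaw 0.2482 z 0.1331 F [-2.5 -1.5  7. ] Mz 0.105 tau6 0.144 0.79
[np.float64(0.105), np.float64(0.105), np.float64(0.105), np.float64(0.105), np.float64(0.105)]
```

```bash
python3 -m crank '[0,0,0,0,0.5,0,0,0,0,0.5,0,-0.4,0,0,0.5,0,-0.4,0,0,0.5]' >/dev/null; bash s
python3 - <<'E'
from h import *
plan((*K['c'],.19),5,-.9)
E
```

```text
t 7.425 yaw 0.2486 z 0.1925 F [ 0.1 -0.   0.4] Mz -0.007 tau6 -0.002 0.11
[-0.247, 0.007, -0.335] -0.9
[-0.276, 0.007, -0.312] -0.9
[-0.303, 0.007, -0.286] -0.9
[-0.327, 0.007, -0.257] -0.9
[-0.349, 0.007, -0.227] -0.9
```

```bash
python3 -m crank '[-0.247,0,-0.335,-0.9,0.5,-0.276,0,-0.312,-0.9,0.5,-0.303,0,-0.286,-0.9,0.5,-0.327,0,-0.257,-0.9,0.5,-0.349,0,-0.227,-0.9,0.5,0,0,0,-0.9,0.5]' >/dev/null; bash s
python3 - <<'E'
from h import *
plan((*K['c'],.134),2,0)
E
```

```text
t 8.175 yaw 0.7892 z 0.192 F [-0.1  0.3 -0.1] Mz -0.011 tau6 0.669 -1.78
[0.009, 0.387, 0.006] 0
[0.009, 0.387, 0.006] 0
```

```bash
python3 -m crank '[0.009,0.387,0.006,0,0.5,0.009,0.387,0.006,0,0.5,0,0,0,0,0.5]' >/dev/null; bash s; python3 -c "
from h import *
print(manip.get_obs()['tool_pos'])"
python3 -m crank '[0,0,0,0,-1,0,0,0,0,-1,0,0,0,0,-1,0,0,0,0,-1]' ; bash s
```

```text
t 8.55 yaw 0.7888 z 0.1327 F [-0.3  0.2  0.4] Mz 0.011 tau6 0.012 -0.06
[ 0.48044594 -0.04081866  0.13270424]
t: 9.05
tool_pos: [0.4807, -0.0425, 0.1351]
tcp_rot: [-0.652, 0.653, 0.271, -0.273]
wrist_force: [-8.4, -7.9, 6.1]
finger_gap: 0.515
t 9.05 yaw 0.7895 z 0.1351 F [-8.4 -7.9  6.1] Mz 0.088 tau6 0.039 4.34
```

```bash
python3 -m crank '[-0.01,0,0,0.3,-1,-0.01,0,0,0.3,-1]' >/dev/null; bash s; python3 -m crank '[0,0.001,0,0.3,-1]' >/dev/null; bash s; python3 -m crank '[0,0.001,0,0.3,-1]' >/dev/null; bash s;python3 -m crank '[0,0.001,0,0.3,-1]' >/dev/null; bash s
python3 -m crank '[0,0.001,0,0.3,-1]' >/dev/null; bash s
```

```text
t 9.3 yaw 0.728 z 0.1351 F [-0.4 -0.4  3. ] Mz 0.247 tau6 -0.068 0.08
t 9.425 yaw 0.6978 z 0.1349 F [-2.2 -2.3  7. ] Mz 0.235 tau6 -0.109 0.92
t 9.55 yaw 0.6678 z 0.1349 F [-3.4 -1.9  7.2] Mz 0.267 tau6 -0.086 0.98
t 9.675 yaw 0.6378 z 0.1348 F [-2.6 -2.6  7.3] Mz 0.254 tau6 -0.086 0.95
t 9.8 yaw 0.6079 z 0.1347 F [-3.2 -2.   6.6] Mz 0.199 tau6 -0.085 0.9
```

```bash
python3 -m crank '[0,0.001,0,0.3,-1]' >/dev/null; bash s; python3 -m crank '[0,0.001,0,0.3,-1]' >/dev/null; bash s;python3 -m crank '[0,0.001,0,0.3,-1]' >/dev/null; bash s
python3 -m crank '[0,0.001,0,0.3,-1]' >/dev/null; bash s
```

```text
t 9.925 yaw 0.5778 z 0.1346 F [-2.8 -2.1  6.7] Mz 0.253 tau6 -0.085 0.85
t 10.05 yaw 0.5478 z 0.1346 F [-2.9 -1.9  7.4] Mz 0.269 tau6 -0.085 0.81
t 10.175 yaw 0.5178 z 0.1345 F [-2.6 -1.7  6.7] Mz 0.243 tau6 -0.085 0.76
t 10.3 yaw 0.4878 z 0.1344 F [-2.4 -1.7  7. ] Mz 0.239 tau6 -0.085 0.72
```

```bash
python3 -m crank '[0,0.001,0,0.3,-1]' >/dev/null; bash s; python3 -m crank '[0,0.001,0,0.3,-1]' >/dev/null; bash s;python3 -m crank '[0,0.001,0,0.3,-1]' >/dev/null; bash s
```

```text
t 10.425 yaw 0.4579 z 0.1344 F [-1.5 -0.9  6.3] Mz 0.252 tau6 -0.085 0.68
t 10.55 yaw 0.4278 z 0.1343 F [-2.6 -1.9  6.9] Mz 0.199 tau6 -0.085 0.64
t 10.675 yaw 0.3978 z 0.1343 F [-1.4 -1.   7.2] Mz 0.238 tau6 -0.085 0.6
```

Steady at -0.085 while loose, so any rise marks the touch.

```bash
python3 -m crank '[0,0.001,0,0.3,-1]' >/dev/null; bash s; python3 -m crank '[0,0.001,0,0.3,-1]' >/dev/null; bash s;python3 -m crank '[0,0.001,0,0.3,-1]' >/dev/null; bash s
python3 -m crank '[0,0.001,0,0.3,-1]' >/dev/null; bash s;python3 -m crank '[0,0.001,0,0.3,-1]' >/dev/null; bash s
```

```text
t 10.8 yaw 0.3678 z 0.1342 F [-1.6 -1.9  6.6] Mz 0.201 tau6 -0.085 0.57
t 10.925 yaw 0.3378 z 0.1341 F [-1.3 -1.8  8. ] Mz 0.181 tau6 -0.085 0.53
t 11.05 yaw 0.3078 z 0.1341 F [-2.3 -1.6  6. ] Mz 0.227 tau6 -0.085 0.5
t 11.175 yaw 0.2778 z 0.134 F [-1.1 -1.2  7.6] Mz 0.23 tau6 -0.084 0.47
t 11.3 yaw 0.2478 z 0.1339 F [-1.5 -1.3  7.8] Mz 0.243 tau6 -0.084 0.44
```

```bash
python3 -m crank '[0,0.001,0,0.3,-1]' >/dev/null; bash s; python3 -m crank '[0,0.001,0,0.3,-1]' >/dev/null; bash s;python3 -m crank '[0,0.001,0,0.3,-1]' >/dev/null; bash s
python3 -m crank '[0,0.001,0,0.3,-1]' >/dev/null; bash s;python3 -m crank '[0,0.001,0,0.3,-1]' >/dev/null; bash s;python3 -m crank '[0,0.001,0,0.3,-1]' >/dev/null; bash s
```

```text
t 11.425 yaw 0.2178 z 0.1339 F [-1.7 -2.1  7.9] Mz 0.252 tau6 -0.083 0.4
t 11.55 yaw 0.1878 z 0.1338 F [-1.3 -1.6  6.9] Mz 0.218 tau6 -0.081 0.37
t 11.675 yaw 0.1578 z 0.1337 F [-0.7 -1.   7.9] Mz 0.239 tau6 -0.079 0.34
t 11.8 yaw 0.1278 z 0.1337 F [-1.6 -1.2  6.9] Mz 0.232 tau6 -0.076 0.31
t 11.925 yaw 0.0978 z 0.1336 F [-0.5 -0.8  7.7] Mz 0.226 tau6 -0.073 0.28
t 12.05 yaw 0.0678 z 0.1336 F [-1.4 -0.9  8.1] Mz 0.257 tau6 -0.069 0.26
```

```bash
python3 -m crank '[0,0.001,0,0.3,-1]' >/dev/null; bash s; python3 -m crank '[0,0.001,0,0.3,-1]' >/dev/null; bash s;python3 -m crank '[0,0.001,0,0.3,-1]' >/dev/null; bash s
python3 -m crank '[0,0.001,0,0.3,-1]' >/dev/null; bash s
```

```text
t 12.175 yaw 0.0378 z 0.1335 F [-0.7 -0.7  7.3] Mz 0.219 tau6 -0.065 0.23
t 12.3 yaw 0.0078 z 0.1335 F [-0.2  0.2  7.7] Mz 0.241 tau6 -0.06 0.21
t 12.425 yaw -0.0221 z 0.1334 F [-0.5 -0.7  8.1] Mz 0.313 tau6 -0.055 0.19
t 12.55 yaw -0.0521 z 0.1334 F [-0.7  0.1  8.7] Mz 0.254 tau6 -0.05 0.17
```

```bash
python3 -m crank '[0,0.001,0,0.3,-1]' >/dev/null; bash s; python3 -m crank '[0,0.001,0,0.3,-1]' >/dev/null; bash s; python3 -m crank '[0,0,0,0,-1]' >/dev/null; bash s; python3 -m crank '[0,0,0,0,-1]' >/dev/null; bash s; 
python3 -m crank '[0,0,0,0,0.5,0,0,0,0,0.5,0,-0.4,0,0,0.5,0,-0.4,0,0,0.5]' >/dev/null; bash s
python3 - <<'E'
from h import *
plan((*K['b'],.19),5,-.9)
E
```

```text
t 12.675 yaw -0.0821 z 0.1333 F [-1.1 -0.8  9.8] Mz 0.222 tau6 -0.044 0.15
t 12.8 yaw -0.1121 z 0.1333 F [-0.9 -0.3  8.8] Mz 0.279 tau6 -0.038 0.14
t 12.925 yaw -0.1117 z 0.1333 F [-0.2 -1.6  8.6] Mz 0.142 tau6 0.268 0.31
t 13.05 yaw -0.1114 z 0.1333 F [-0.3 -0.9  8.7] Mz 0.112 tau6 0.14 0.3
t 13.55 yaw -0.1113 z 0.1925 F [0.4 0.6 0.1] Mz -0.007 tau6 -0.002 0.13
[-0.142, 0.007, 0.256] -0.9
[-0.118, 0.007, 0.268] -0.9
[-0.093, 0.007, 0.277] -0.9
[-0.068, 0.007, 0.284] -0.9
[-0.042, 0.007, 0.289] -0.9
```

```bash
python3 -m crank '[-0.142,0,0.256,-0.9,0.5,-0.118,0,0.268,-0.9,0.5,-0.093,0,0.277,-0.9,0.5,-0.068,0,0.284,-0.9,0.5,-0.042,0,0.289,-0.9,0.5,0,0,0,0,0.5]' >/dev/null; bash s
python3 - <<'E'
from h import *
st(); plan((*K['b'],.135),2,0)
E
```

```text
t 14.3 yaw 0.34 z 0.1919 F [ 0.  -0.9  0.2] Mz 0.005 tau6 -0.261 1.3
t 14.3 p [0.4378 0.0597 0.1919] yaw 0.34 F [ 0.  -0.9  0.2] M [-0.052  0.011  0.005] gap 0.751 j6 -0.47
[-0.0, 0.38, -0.004] 0
[-0.0, 0.38, -0.004] 0
```

```bash
python3 -m crank '[0,0.38,-0.004,0,0.5,0,0.38,-0.004,0,0.5,0,0,0,0,-1,0,0,0,0,-1,0,0,0,0,-1,0,0,0,0,-1]'; bash s
```

```text
t: 15.05
tool_pos: [0.439, 0.058, 0.136]
tcp_rot: [-0.697, 0.697, 0.12, -0.119]
wrist_force: [-1.9, -3.6, 5.2]
finger_gap: 0.517
t 15.05 yaw 0.3389 z 0.136 F [-1.9 -3.6  5.2] Mz -0.056 tau6 -0.029 1.31
```

```bash
python3 -m crank '[-0.005,0,0,0.3,-1,0,0.001,0,0.3,-1,0,0.001,0,0.3,-1]' >/dev/null; bash s; python3 -m crank '[0,0.001,0,0.3,-1]' >/dev/null; bash s; python3 -m crank '[0,0.001,0,0.3,-1]' >/dev/null; bash s;python3 -m crank '[0,0.001,0,0.3,-1]' >/dev/null; bash s
python3 -m crank '[0,0.001,0,0.3,-1]' >/dev/null; bash s
```

```text
t 15.425 yaw 0.2478 z 0.1357 F [ 0.5 -3.8  6.6] Mz 0.197 tau6 -0.083 1.02
t 15.55 yaw 0.2179 z 0.1357 F [-0.2 -4.   7.1] Mz 0.168 tau6 -0.083 1.03
t 15.675 yaw 0.1878 z 0.1356 F [ 0.4 -2.6  8. ] Mz 0.215 tau6 -0.083 1.05
t 15.8 yaw 0.1579 z 0.1355 F [-0.  -4.3  7.8] Mz 0.209 tau6 -0.084 1.05
t 15.925 yaw 0.1279 z 0.1354 F [-0.1 -2.9  7.8] Mz 0.256 tau6 -0.084 1.06
```

```bash
python3 -m crank '[0,0.001,0,0.3,-1]' >/dev/null; bash s; python3 -m crank '[0,0.001,0,0.3,-1]' >/dev/null; bash s;python3 -m crank '[0,0.001,0,0.3,-1]' >/dev/null; bash s
python3 -m crank '[0,0.001,0,0.3,-1]' >/dev/null; bash s;python3 -m crank '[0,0.001,0,0.3,-1]' >/dev/null; bash s;python3 -m crank '[0,0.001,0,0.3,-1]' >/dev/null; bash s
```

```text
t 16.05 yaw 0.0978 z 0.1354 F [-0.6 -2.4  8.3] Mz 0.235 tau6 -0.084 1.07
t 16.175 yaw 0.0679 z 0.1353 F [-0.7 -2.8  7.8] Mz 0.204 tau6 -0.085 1.07
t 16.3 yaw 0.0379 z 0.1352 F [-0.4 -3.   8.1] Mz 0.21 tau6 -0.085 1.07
t 16.425 yaw 0.0079 z 0.1352 F [-0.7 -3.   8.7] Mz 0.231 tau6 -0.085 1.07
t 16.55 yaw -0.022 z 0.1351 F [-0.2 -4.   8.9] Mz 0.206 tau6 -0.086 1.07
t 16.675 yaw -0.0521 z 0.135 F [-1.4 -2.6  8.8] Mz 0.205 tau6 -0.086 1.07
```

```bash
python3 -m crank '[0,0.001,0,0.3,-1]' >/dev/null; bash s; python3 -m crank '[0,0.001,0,0.3,-1]' >/dev/null; bash s;python3 -m crank '[0,0.001,0,0.3,-1]' >/dev/null; bash s
python3 -m crank '[0,0.001,0,0.3,-1]' >/dev/null; bash s;python3 -m crank '[0,0.001,0,0.3,-1]' >/dev/null; bash s;python3 -m crank '[0,0.001,0,0.3,-1]' >/dev/null; bash s
```

```text
t 16.8 yaw -0.0821 z 0.135 F [-1.4 -3.6  8.8] Mz 0.245 tau6 -0.086 1.06
t 16.925 yaw -0.1121 z 0.1349 F [-1.7 -2.9  8.9] Mz 0.208 tau6 -0.087 1.06
t 17.05 yaw -0.1421 z 0.1348 F [-1.6 -2.2  9.1] Mz 0.231 tau6 -0.087 1.05
t 17.175 yaw -0.1721 z 0.1347 F [-1.4 -2.9  9.2] Mz 0.175 tau6 -0.087 1.04
t 17.3 yaw -0.2021 z 0.1347 F [-1.5 -3.1  9.4] Mz 0.261 tau6 -0.088 1.03
t 17.425 yaw -0.2321 z 0.1346 F [-1.4 -2.6  9.4] Mz 0.225 tau6 -0.088 1.02
```

```bash
python3 -m crank '[0,0.001,0,0.3,-1]' >/dev/null; bash s; python3 -m crank '[0,0.001,0,0.3,-1]' >/dev/null; bash s;python3 -m crank '[0,0.001,0,0.3,-1]' >/dev/null; bash s
python3 -m crank '[0,0.001,0,0.3,-1]' >/dev/null; bash s;python3 -m crank '[0,0.001,0,0.3,-1]' >/dev/null; bash s;python3 -m crank '[0,0.001,0,0.3,-1]' >/dev/null; bash s
```

```text
t 17.55 yaw -0.262 z 0.1345 F [-1.9 -3.   9.5] Mz 0.253 tau6 -0.088 1.0
t 17.675 yaw -0.292 z 0.1345 F [-2.  -3.4  9.9] Mz 0.24 tau6 -0.089 0.99
t 17.8 yaw -0.3221 z 0.1344 F [-2.2 -3.1  9.4] Mz 0.23 tau6 -0.089 0.97
t 17.925 yaw -0.3521 z 0.1343 F [-2.6 -3.6 10.6] Mz 0.228 tau6 -0.089 0.95
t 18.05 yaw -0.3821 z 0.1343 F [-3.3 -3.  10.8] Mz 0.203 tau6 -0.09 0.93
t 18.175 yaw -0.4121 z 0.1342 F [-1.9 -2.8 10.4] Mz 0.258 tau6 -0.09 0.91
```

```bash
python3 -m crank '[0,0,0,0.3,-1]' >/dev/null; bash s; python3 -m crank '[0,0.001,0,0.3,-1]' >/dev/null; bash s;python3 -m crank '[0,0.001,0,0.3,-1]' >/dev/null; bash s
python3 -m crank '[0,0,0,0.3,-1]' >/dev/null; bash s;python3 -m crank '[0,0.001,0,0.3,-1]' >/dev/null; bash s;python3 -m crank '[0,0.001,0,0.3,-1]' >/dev/null; bash s
```

```text
t 18.3 yaw -0.4421 z 0.1341 F [-1.9 -2.7  9.3] Mz 0.224 tau6 -0.088 0.92
t 18.425 yaw -0.472 z 0.1341 F [-3.2 -2.7 10.9] Mz 0.207 tau6 -0.089 0.89
t 18.55 yaw -0.502 z 0.134 F [-2.6 -2.7 10.7] Mz 0.216 tau6 -0.089 0.86
t 18.675 yaw -0.532 z 0.134 F [-3.  -2.3  9.9] Mz 0.258 tau6 -0.087 0.87
t 18.8 yaw -0.5621 z 0.1339 F [-3.3 -2.2  9.7] Mz 0.207 tau6 -0.089 0.82
t 18.925 yaw -0.592 z 0.1338 F [-2.9 -4.2  9.7] Mz 0.231 tau6 -0.088 0.79
```

```bash
python3 -m crank '[0,0.001,0,0.3,-1]' >/dev/null; bash s; python3 -m crank '[0,0,0,0.3,-1]' >/dev/null; bash s;python3 -m crank '[0,0.001,0,0.3,-1]' >/dev/null; bash s
python3 -m crank '[0,0.001,0,0.3,-1]' >/dev/null; bash s;python3 -m crank '[0,0.001,0,0.3,-1]' >/dev/null; bash s;python3 -m crank '[0,0,0,0.3,-1]' >/dev/null; bash s
```

```text
t 19.05 yaw -0.622 z 0.1337 F [-3.7 -2.6  9.9] Mz 0.183 tau6 -0.086 0.75
t 19.175 yaw -0.6521 z 0.1337 F [-4.  -2.1  9.3] Mz 0.261 tau6 -0.081 0.74
t 19.3 yaw -0.682 z 0.1337 F [-2.9 -3.4  9.3] Mz 0.238 tau6 -0.077 0.68
t 19.425 yaw -0.712 z 0.1336 F [-2.7 -3.5 11.1] Mz 0.215 tau6 -0.073 0.63
t 19.55 yaw -0.742 z 0.1336 F [-3.  -2.5 10.9] Mz 0.271 tau6 -0.068 0.58
t 19.675 yaw -0.7719 z 0.1335 F [-3.3 -2.4 10. ] Mz 0.302 tau6 -0.061 0.57
```

```bash
python3 -m crank '[0,0.001,0,0.3,-1]' >/dev/null; bash s; python3 -m crank '[0,0,0,0.3,-1]' >/dev/null; bash s;python3 -m crank '[0,0.001,0,0.3,-1]' >/dev/null; bash s
 python3 -m crank '[0,0,0,0,-1]' >/dev/null; bash s; python3 -m crank '[0,0,0,0,-1]' >/dev/null; bash s; 
python3 -m crank '[0,0,0,0,0.5,0,0,0,0,0.5,0,-0.4,0,0,0.5,0,-0.4,0,0,0.5]' >/dev/null; bash s
python3 - <<'E'
from h import *
plan((*K['d'],.19),6,-.9)
E
```

```text
t 19.8 yaw -0.8019 z 0.1335 F [-4.3 -2.1 11.4] Mz 0.3 tau6 -0.056 0.5
t 19.925 yaw -0.8319 z 0.1334 F [-3.9 -1.6  9.7] Mz 0.254 tau6 -0.049 0.48
t 20.05 yaw -0.8619 z 0.1334 F [-4.4 -1.8 11.2] Mz 0.268 tau6 -0.043 0.4
t 20.175 yaw -0.8615 z 0.1334 F [-3.3 -2.2 10.6] Mz 0.15 tau6 0.262 0.61
t 20.3 yaw -0.8612 z 0.1334 F [-3.7 -2.6 11.1] Mz 0.133 tau6 0.135 0.6
t 20.8 yaw -0.8614 z 0.1929 F [ 0.2  0.5 -0.2] Mz -0.067 tau6 -0.002 0.14
[0.307, 0.007, 0.16] -0.9
[0.321, 0.007, 0.132] -0.9
[0.331, 0.007, 0.102] -0.9
[0.339, 0.007, 0.072] -0.9
[0.344, 0.007, 0.041] -0.9
[0.346, 0.007, 0.01] -0.9
```

```bash
python3 -m crank '[0.307,0,0.16,-0.9,0.5,0.321,0,0.132,-0.9,0.5,0.331,0,0.102,-0.9,0.5,0.339,0,0.072,-0.9,0.5,0.344,0,0.041,-0.9,0.5,0.346,0,0.01,-0.9,0.5,0,0,0,0,0.5]' >/dev/null; bash s
python3 - <<'E'
from h import *
st(); plan((*K['d'],.135),2,0)
E
```

```text
t 21.675 yaw -0.3224 z 0.1916 F [-0.9 -0.5 -1.1] Mz -0.038 tau6 -0.544 -0.76
t 21.68 p [ 5.832e-01 -2.000e-04  1.916e-01] yaw -0.3224 F [-0.9 -0.5 -1.1] M [-0.023  0.103 -0.038] gap 0.746 j6 0.12
[-0.005, 0.377, 0.002] 0
[-0.005, 0.377, 0.002] 0
```

```bash
python3 -m crank '[-0.003,0.377,0,0,0.5,-0.003,0.377,0,0,0.5,0,0,0,0,-1,0,0,0,0,-1,0,0,0,0,-1,0,0,0,0,-1]'; bash s
```

```text
t: 22.42
tool_pos: [0.5831, 0.0003, 0.1373]
tcp_rot: [0.698, -0.698, 0.112, -0.114]
wrist_force: [3.5, 0.1, 3.6]
finger_gap: 0.511
t 22.425 yaw -0.3212 z 0.1373 F [3.5 0.1 3.6] Mz -0.038 tau6 -0.002 0.02
```

```bash
python3 -m crank '[0.003,0.005,0,0.3,-1,0,0.005,0,0.3,-1,0,0.001,0,0.3,-1]' >/dev/null; bash s; python3 -m crank '[0,0.001,0,0.3,-1]' >/dev/null; bash s; python3 -m crank '[0,0.001,0,0.3,-1]' >/dev/null; bash s;python3 -m crank '[0,0,0,0.3,-1]' >/dev/null; bash s
python3 -m crank '[0,0.001,0,0.3,-1]' >/dev/null; bash s;python3 -m crank '[0,0.001,0,0.3,-1]' >/dev/null; bash s
```

```text
t 22.8 yaw -0.4121 z 0.137 F [0.5 0.5 9.5] Mz 0.239 tau6 -0.089 -0.42
t 22.925 yaw -0.4422 z 0.1369 F [ 0.8  0.7 10.5] Mz 0.221 tau6 -0.088 -0.39
t 23.05 yaw -0.4722 z 0.1369 F [ 1.8  0.4 10.4] Mz 0.223 tau6 -0.088 -0.36
t 23.175 yaw -0.5022 z 0.1368 F [ 2.  -0.5  9.8] Mz 0.285 tau6 -0.086 -0.3
t 23.3 yaw -0.5322 z 0.1367 F [ 1.2 -0.3 10.5] Mz 0.212 tau6 -0.086 -0.27
t 23.425 yaw -0.5623 z 0.1366 F [ 1.3 -0.4  8. ] Mz 0.282 tau6 -0.086 -0.23
```

```bash
python3 -m crank '[0,0.001,0,0.3,-1]' >/dev/null; bash s; python3 -m crank '[0,0.001,0,0.3,-1]' >/dev/null; bash s; python3 -m crank '[0,0.001,0,0.3,-1]' >/dev/null; bash s;python3 -m crank '[0,0.001,0,0.3,-1]' >/dev/null; bash s
python3 -m crank '[0,0.001,0,0.3,-1]' >/dev/null; bash s;python3 -m crank '[0,0,0,0.3,-1]' >/dev/null; bash s
```

```text
t 23.55 yaw -0.5922 z 0.1366 F [ 1.5 -0.2  9.1] Mz 0.294 tau6 -0.086 -0.18
t 23.675 yaw -0.6222 z 0.1365 F [2.  0.5 9.4] Mz 0.23 tau6 -0.086 -0.13
t 23.8 yaw -0.6522 z 0.1364 F [2.2 0.6 9.2] Mz 0.228 tau6 -0.086 -0.08
t 23.925 yaw -0.6822 z 0.1364 F [ 2.8 -0.1  9.5] Mz 0.212 tau6 -0.085 -0.03
t 24.05 yaw -0.7122 z 0.1363 F [ 2.6 -0.8  9.2] Mz 0.206 tau6 -0.085 0.02
t 24.175 yaw -0.7423 z 0.1363 F [ 2.8 -0.8  8.2] Mz 0.228 tau6 -0.083 0.1
```

```bash
python3 -m crank '[0,0.001,0,0.3,-1]' >/dev/null; bash s; python3 -m crank '[0,0.001,0,0.3,-1]' >/dev/null; bash s; python3 -m crank '[0,0.001,0,0.3,-1]' >/dev/null; bash s;python3 -m crank '[0,0.001,0,0.3,-1]' >/dev/null; bash s
python3 -m crank '[0,0.001,0,0.3,-1]' >/dev/null; bash s;python3 -m crank '[0,0,0,0.3,-1]' >/dev/null; bash s
```

```text
t 24.3 yaw -0.7722 z 0.1362 F [ 2.4 -1.8  8.6] Mz 0.249 tau6 -0.083 0.15
t 24.425 yaw -0.8023 z 0.1362 F [ 2.7 -0.6  8.4] Mz 0.248 tau6 -0.084 0.21
t 24.55 yaw -0.8323 z 0.1361 F [ 3.2 -1.4  8.7] Mz 0.174 tau6 -0.083 0.28
t 24.675 yaw -0.8623 z 0.136 F [ 2.7 -1.   8.2] Mz 0.261 tau6 -0.083 0.34
t 24.8 yaw -0.8923 z 0.1359 F [ 3.  -1.3  9.6] Mz 0.211 tau6 -0.083 0.41
t 24.925 yaw -0.9223 z 0.1359 F [ 4.3 -1.   7.6] Mz 0.192 tau6 -0.081 0.5
```

```bash
python3 -m crank '[0,0.001,0,0.3,-1]' >/dev/null; bash s; python3 -m crank '[0,0.001,0,0.3,-1]' >/dev/null; bash s; python3 -m crank '[0,0.001,0,0.3,-1]' >/dev/null; bash s;python3 -m crank '[0,0.001,0,0.3,-1]' >/dev/null; bash s
python3 -m crank '[0,0.001,0,0.3,-1]' >/dev/null; bash s;python3 -m crank '[0,0.001,0,0.3,-1]' >/dev/null; bash s
```

```text
t 25.05 yaw -0.9524 z 0.1358 F [ 3.8 -1.8  7.3] Mz 0.283 tau6 -0.081 0.56
t 25.175 yaw -0.9824 z 0.1358 F [ 4.4 -2.   7.7] Mz 0.285 tau6 -0.081 0.64
t 25.3 yaw -1.0124 z 0.1357 F [ 4.1 -2.   8.8] Mz 0.245 tau6 -0.081 0.71
t 25.425 yaw -1.0424 z 0.1356 F [ 3.2 -2.4  7.4] Mz 0.262 tau6 -0.081 0.79
t 25.55 yaw -1.0724 z 0.1355 F [ 2.9 -2.5  8.4] Mz 0.231 tau6 -0.081 0.87
t 25.675 yaw -1.1023 z 0.1355 F [ 3.9 -1.9  8.4] Mz 0.202 tau6 -0.081 0.95
```

```bash
python3 -m crank '[0,0.001,0,0.3,-1]' >/dev/null; bash s; python3 -m crank '[0,0.001,0,0.3,-1]' >/dev/null; bash s; python3 -m crank '[0,0.001,0,0.3,-1]' >/dev/null; bash s;python3 -m crank '[0,0.001,0,0.3,-1]' >/dev/null; bash s
python3 -m crank '[0,0.001,0,0.3,-1]' >/dev/null; bash s;python3 -m crank '[0,0.001,0,0.3,-1]' >/dev/null; bash s
```

```text
t 25.8 yaw -1.1324 z 0.1354 F [ 5.4 -1.7  7. ] Mz 0.26 tau6 -0.081 1.03
t 25.925 yaw -1.1624 z 0.1354 F [ 4.6 -1.9  7.1] Mz 0.215 tau6 -0.079 1.11
t 26.05 yaw -1.1924 z 0.1353 F [ 3.8 -2.   7.5] Mz 0.268 tau6 -0.077 1.2
t 26.175 yaw -1.2224 z 0.1352 F [ 4.1 -2.8  8.6] Mz 0.23 tau6 -0.073 1.28
t 26.3 yaw -1.2525 z 0.1352 F [ 5.4 -2.4  8. ] Mz 0.289 tau6 -0.069 1.37
t 26.425 yaw -1.2824 z 0.1352 F [ 2.9 -3.9  8.9] Mz 0.26 tau6 -0.064 1.45
```

```bash
python3 -m crank '[0,0.001,0,0.3,-1]' >/dev/null; bash s; python3 -m crank '[0,0.001,0,0.3,-1]' >/dev/null; bash s; python3 -m crank '[0,0.001,0,0.3,-1]' >/dev/null; bash s;python3 -m crank '[0,0,0,0.3,-1]' >/dev/null; bash s;python3 -m crank '[0,0,0,0.15,-1]' >/dev/null; bash s
python3 -m crank '[0,0,0,0,-1]' >/dev/null; bash s;python3 -m crank '[0,0,0,0,-1]' >/dev/null; bash s
```

```text
t 26.55 yaw -1.3124 z 0.1351 F [ 3.7 -3.   8.3] Mz 0.279 tau6 -0.059 1.54
t 26.675 yaw -1.3424 z 0.1351 F [ 3.9 -2.   9.4] Mz 0.31 tau6 -0.053 1.62
t 26.8 yaw -1.3724 z 0.135 F [ 3.8 -3.7  8.5] Mz 0.285 tau6 -0.047 1.71
t 26.925 yaw -1.4024 z 0.135 F [ 4.4 -4.5  8.5] Mz 0.256 tau6 -0.04 1.81
t 27.05 yaw -1.4171 z 0.1349 F [ 4.1 -4.2  8.2] Mz 0.253 tau6 0.185 1.83
t 27.175 yaw -1.4168 z 0.135 F [ 4.6 -2.8  8.7] Mz 0.153 tau6 0.256 1.88
t 27.3 yaw -1.4166 z 0.135 F [ 4.7 -3.8  9.4] Mz 0.178 tau6 0.191 1.88
```

```bash
python3 -m crank '[0,0,0,0,0.5,0,0,0,0,0.5,0,-0.4,0,0,0.5,0,-0.4,0,0,0.5]' >/dev/null
python3 - <<'E'
from h import *
st();plan((.5395,.1015,.19),5,-1)
E
```

```text
t 27.8 p [5.820e-01 4.000e-04 1.931e-01] yaw -1.4162 F [ 0.6 -0.4 -0.7] M [ 0.011  0.201 -0.031] gap 0.744 j6 1.22
[-0.284, 0.008, -0.071] -1
[-0.289, 0.008, -0.042] -1
[-0.292, 0.008, -0.013] -1
[-0.292, 0.008, 0.016] -1
[-0.289, 0.008, 0.046] -1
```

```bash
python3 -m crank '[-0.284,0,-0.071,-1,0.5,-0.289,0,-0.042,-1,0.5,-0.292,0,-0.013,-1,0.5,-0.292,0,0.016,-1,0.5,-0.289,0,0.046,-1,0.5,0,0,0,0,0.5]' >/dev/null;  python3 - <<'E'
from h import *
st(); plan((.5395,.1015,.134),2,0)
E
```

```text
t 28.55 p [0.5393 0.1022 0.1927] yaw -0.9152 F [ 1.  -0.3  1.2] M [-0.109  0.121 -0.011] gap 0.746 j6 0.89
[0.004, 0.391, -0.002] 0
[0.004, 0.391, -0.002] 0
```

```bash
python3 -m crank '[0.004,0.391,0,0,0.5,0.004,0.391,0,0,0.5,0,0,0,0,-1,0,0,0,0,-1,0,0,0,0,-1,0,0,0,0,-1]' >/dev/null; bash s
python3 -m crank '[0,0.001,0,0.3,-1]' >/dev/null; bash s; python3 -m crank '[0,0.001,0,0.3,-1]' >/dev/null; bash s; python3 -m crank '[0,0.001,0,0.3,-1]' >/dev/null; bash s
```

```text
t 29.3 yaw -0.9161 z 0.1354 F [-1.8  0.9  5.6] Mz -0.055 tau6 -0.041 -1.12
t 29.425 yaw -0.9462 z 0.1353 F [-2.4  1.4  6.4] Mz 0.323 tau6 -0.135 -1.51
t 29.55 yaw -0.9765 z 0.1353 F [-3.6  1.3  7.7] Mz 0.319 tau6 -0.018 -1.48
t 29.675 yaw -1.0065 z 0.1352 F [-3.8  2.2  7.4] Mz 0.309 tau6 -0.008 -1.48
```

```bash
python3 -m crank '[0,0.001,0,0.3,-1]' >/dev/null; bash s; python3 -m crank '[0,0.001,0,0.3,-1]' >/dev/null; bash s; python3 -m crank '[0,0.001,0,0.3,-1]' >/dev/null; bash s; python3 -m crank '[0,0.001,0,0.3,-1]' >/dev/null; bash s
```

```text
t 29.8 yaw -1.0364 z 0.1352 F [-2.9  0.7  7.3] Mz 0.292 tau6 -0.001 -1.5
t 29.925 yaw -1.0664 z 0.1352 F [-2.5  2.4  8.4] Mz 0.34 tau6 0.007 -1.51
t 30.05 yaw -1.0964 z 0.1351 F [-2.9  1.3  8. ] Mz 0.313 tau6 0.014 -1.53
t 30.175 yaw -1.1264 z 0.1351 F [-4.   0.8  8.2] Mz 0.345 tau6 0.021 -1.54
```

```bash
python3 -m crank '[0,0.001,0,0.3,-1]' >/dev/null; bash s; python3 -m crank '[0,0.001,0,0.3,-1]' >/dev/null; bash s; python3 -m crank '[0,0.001,0,0.3,-1]' >/dev/null; bash s; python3 -m crank '[0,0.001,0,0.3,-1]' >/dev/null; bash s;python3 -m crank '[0,0,0,0.3,-1]' >/dev/null; bash s
```

```text
t 30.3 yaw -1.1563 z 0.1351 F [-4.4  1.3  8.3] Mz 0.297 tau6 0.029 -1.56
t 30.425 yaw -1.1863 z 0.135 F [-3.6  0.9  9.1] Mz 0.366 tau6 0.037 -1.57
t 30.55 yaw -1.2162 z 0.135 F [-5.1  1.   9.2] Mz 0.373 tau6 0.044 -1.59
t 30.675 yaw -1.2462 z 0.135 F [-4.3  2.   9.4] Mz 0.368 tau6 0.052 -1.6
t 30.8 yaw -1.2762 z 0.1349 F [-4.7  2.1  9.5] Mz 0.413 tau6 0.06 -1.59
```

```bash
python3 -m crank '[0,0.001,0,0.3,-1]' >/dev/null; bash s; python3 -m crank '[0,0.001,0,0.3,-1]' >/dev/null; bash s; python3 -m crank '[0,0.001,0,0.3,-1]' >/dev/null; bash s
```

```text
t 30.925 yaw -1.3062 z 0.1349 F [-4.9  1.2 10.9] Mz 0.414 tau6 0.067 -1.62
t 31.05 yaw -1.3361 z 0.1349 F [-4.8  1.2 10.5] Mz 0.388 tau6 0.075 -1.63
t 31.175 yaw -1.3661 z 0.1348 F [-3.9  0.9 10.1] Mz 0.392 tau6 0.083 -1.65
```

```bash
python3 -m crank '[0,0,0,0,-1,0,0,0,0,0.5,0,0,0,0,0.5,0,-0.4,0,0,0.5,0,-0.4,0,0,0.5]' >/dev/null
python3 - <<'E'
from h import *
st();plan((.4805,-.0432,.19),5,-1)
E
```

```text
t 31.8 p [0.5402 0.1007 0.1938] yaw -1.3663 F [ 1.1 -0.3 -0.4] M [-0.009  0.192 -0.026] gap 0.749 j6 1.34
[0.343, 0.01, -0.234] -1
[0.318, 0.01, -0.267] -1
[0.29, 0.01, -0.297] -1
[0.259, 0.01, -0.325] -1
[0.225, 0.01, -0.349] -1
```

```bash
python3 -m crank '[0.343,0,-0.234,-1,0.5,0.318,0,-0.267,-1,0.5,0.29,0,-0.297,-1,0.5,0.259,0,-0.325,-1,0.5,0.225,0,-0.349,-1,0.5,0,0,0,0,0.5]' >/dev/null;  python3 - <<'E'
from h import *
st(); plan((.4805,-.0432,.134),2,0)
E
```

```text
t 32.55 p [ 0.4803 -0.0443  0.1932] yaw -0.8688 F [0.1 0.2 0.3] M [ 0.031  0.155 -0.011] gap 0.752 j6 0.53
[-0.005, 0.395, 0.006] 0
[-0.005, 0.395, 0.006] 0
```

```bash
python3 -m crank '[-0.003,0.39,0.003,0,0.5,-0.003,0.39,0.003,0,0.5,0,0,0,0,-1,0,0,0,0,-1,0,0,0,0,-1,0,0,0,0,-1]' >/dev/null; bash s
python3 -m crank '[0,0.001,0,0.3,-1]' >/dev/null; bash s; python3 -m crank '[0,0.001,0,0.3,-1]' >/dev/null; bash s; python3 -m crank '[0,0.001,0,0.3,-1]' >/dev/null; bash s; python3 -m crank '[0,0.001,0,0.3,-1]' >/dev/null; bash s
```

```text
t 33.3 yaw -0.8663 z 0.1358 F [ 5.  -0.5  2.9] Mz -0.034 tau6 0.015 0.35
t 33.425 yaw -0.8973 z 0.1358 F [ 5.3 -0.9  6.9] Mz 0.291 tau6 -0.195 -0.04
t 33.55 yaw -0.9277 z 0.1357 F [ 5.1 -0.9  6.5] Mz 0.244 tau6 -0.022 0.01
t 33.675 yaw -0.9577 z 0.1357 F [ 4.1 -0.8  6.4] Mz 0.341 tau6 -0.01 0.06
t 33.8 yaw -0.9877 z 0.1356 F [ 4.6 -1.5  7.4] Mz 0.336 tau6 -0.003 0.1
```

```bash
python3 -m crank '[0,0.001,0,0.3,-1]' >/dev/null; bash s; python3 -m crank '[0,0.001,0,0.3,-1,0,0.001,0,0.3,-1]' >/dev/null; bash s; python3 -m crank '[0,0.001,0,0.3,-1,0,0.001,0,0.3,-1]' >/dev/null; bash s;python3 -m crank '[0,0,0,0.3,-1,0,0.001,0,0.3,-1]' >/dev/null; bash s
```

```text
t 33.925 yaw -1.0177 z 0.1356 F [ 4.1 -1.5  7.1] Mz 0.35 tau6 0.004 0.15
t 34.175 yaw -1.0776 z 0.1355 F [ 4.4 -1.9  7.9] Mz 0.313 tau6 0.018 0.23
t 34.425 yaw -1.1376 z 0.1354 F [ 4.2 -1.9  9.2] Mz 0.364 tau6 0.033 0.33
t 34.675 yaw -1.1976 z 0.1354 F [ 3.8 -1.7  8.7] Mz 0.392 tau6 0.048 0.45
```

```bash
python3 -m crank '[0,0.001,0,0.3,-1,0,0.001,0,0.3,-1]' >/dev/null; bash s;python3 -m crank '[0,0,0,0.3,-1,0,0.001,0,0.3,-1]' >/dev/null; bash s;python3 -m crank '[0,0.001,0,0.3,-1]' >/dev/null; bash s
python3 -m crank '[0,0,0,0,-1,0,0,0,0,0.5,0,0,0,0,0.5,0,-0.4,0,0,0.5,0,-0.4,0,0,0.5]' >/dev/null
python3 - <<'E'
from h import *
st();plan((.4382,.0587,.19),5,-1)
E
```

```text
t 34.925 yaw -1.2575 z 0.1353 F [ 4.7 -1.5  9.2] Mz 0.413 tau6 0.063 0.56
t 35.175 yaw -1.3175 z 0.1352 F [ 3.5 -2.9  9.8] Mz 0.42 tau6 0.078 0.69
t 35.3 yaw -1.3475 z 0.1352 F [ 3.9 -2.2  9.9] Mz 0.408 tau6 0.086 0.75
t 35.92 p [ 0.4801 -0.0421  0.1939] yaw -1.3465 F [-0.1 -0.2  0.3] M [-0.023  0.154 -0.043] gap 0.75 j6 1.02
[-0.287, 0.011, -0.049] -1
[-0.29, 0.011, -0.02] -1
[-0.291, 0.011, 0.009] -1
[-0.289, 0.011, 0.038] -1
[-0.283, 0.011, 0.067] -1
```

Both a and c are now at about 0.41 N m. Next is b, then d.

```bash
python3 -m crank '[-0.287,0,-0.049,-1,0.5,-0.29,0,-0.02,-1,0.5,-0.291,0,0.009,-1,0.5,-0.289,0,0.038,-1,0.5,-0.283,0,0.067,-1,0.5,0,0,0,0,0.5]' >/dev/null;  python3 - <<'E'
from h import *
st(); plan((.4382,.0587,.134),2,0)
E
```

```text
t 36.67 p [0.4381 0.0592 0.1934] yaw -0.8451 F [0.9 0.4 1.3] M [ 0.025  0.135 -0.043] gap 0.749 j6 0.71
[0.003, 0.396, -0.002] 0
[0.003, 0.396, -0.002] 0
```

```bash
python3 -m crank '[0.003,0.39,0,0,0.5,0.003,0.39,0,0,0.5,0,0,0,0,-1,0,0,0,0,-1,0,0,0,0,-1,0,0,0,0,-1]' >/dev/null; bash s
python3 -m crank '[0,0.001,0,0.3,-1]' >/dev/null; bash s; python3 -m crank '[0,0.001,0,0.3,-1]' >/dev/null; bash s; python3 -m crank '[0,0.001,0,0.3,-1]' >/dev/null; bash s; python3 -m crank '[0,0.001,0,0.3,-1]' >/dev/null; bash s; python3 -m crank '[0,0.001,0,0.3,-1]' >/dev/null; bash s
```

```text
t 37.425 yaw -0.8468 z 0.136 F [-3.7  4.   1.8] Mz -0.057 tau6 -0.064 -1.93
t 37.55 yaw -0.8767 z 0.136 F [-4.4  4.5  1.3] Mz 0.245 tau6 -0.156 -2.33
t 37.675 yaw -0.9069 z 0.136 F [-3.6  4.2  1.6] Mz 0.31 tau6 -0.043 -2.3
t 37.8 yaw -0.9369 z 0.1359 F [-3.3  3.4  1.6] Mz 0.319 tau6 -0.034 -2.3
t 37.925 yaw -0.9668 z 0.1359 F [-3.8  3.9  2.1] Mz 0.328 tau6 -0.027 -2.31
t 38.05 yaw -0.9968 z 0.1359 F [-4.1  4.1  2.1] Mz 0.32 tau6 -0.02 -2.32
```

```bash
python3 -m crank '[0,0.001,0,0.3,-1,0,0.001,0,0.3,-1]' >/dev/null; bash s; python3 -m crank '[0,0.001,0,0.3,-1,0,0.001,0,0.3,-1]' >/dev/null; bash s;python3 -m crank '[0,0.001,0,0.3,-1,0,0.001,0,0.3,-1]' >/dev/null; bash s; python3 -m crank '[0,0.001,0,0.3,-1,0,0.001,0,0.3,-1]' >/dev/null; bash s
```

```text
t 38.3 yaw -1.0568 z 0.1358 F [-4.9  3.5  3.7] Mz 0.293 tau6 -0.005 -2.35
t 38.55 yaw -1.1167 z 0.1357 F [-4.1  3.7  5. ] Mz 0.352 tau6 0.011 -2.37
t 38.8 yaw -1.1766 z 0.1356 F [-5.6  3.9  4.9] Mz 0.332 tau6 0.027 -2.4
t 39.05 yaw -1.2365 z 0.1356 F [-5.1  4.5  6.7] Mz 0.354 tau6 0.044 -2.42
```

```bash
python3 -m crank '[0,0.001,0,0.3,-1,0,0.001,0,0.3,-1]' >/dev/null; bash s; python3 -m crank '[0,0.001,0,0.3,-1,0,0.001,0,0.3,-1]' >/dev/null; bash s;python3 -m crank '[0,0.001,0,0.3,-1]' >/dev/null; bash s
python3 -m crank '[0,0,0,0,-1,0,0,0,0,0.5,0,0,0,0,0.5,0,-0.4,0,0,0.5,0,-0.4,0,0,0.5]' >/dev/null
python3 - <<'E'
from h import *
st();plan((.5822,.0003,.19),6,-1)
E
```

```text
t 39.3 yaw -1.2965 z 0.1355 F [-6.4  4.1  7.7] Mz 0.412 tau6 0.058 -2.44
t 39.55 yaw -1.3565 z 0.1354 F [-6.4  3.5  7.3] Mz 0.412 tau6 0.074 -2.46
t 39.675 yaw -1.3864 z 0.1354 F [-6.2  3.6  9.3] Mz 0.369 tau6 0.082 -2.48
t 40.3 p [0.4392 0.058  0.1948] yaw -1.3864 F [0.4 0.6 0.5] M [-0.022  0.137  0.017] gap 0.75 j6 1.25
[0.184, 0.011, 0.289] -1
[0.212, 0.011, 0.269] -1
[0.238, 0.011, 0.247] -1
[0.261, 0.011, 0.222] -1
[0.282, 0.011, 0.194] -1
[0.3, 0.011, 0.165] -1
```

```bash
python3 -m crank '[0.184,0,0.289,-1,0.5,0.212,0,0.269,-1,0.5,0.238,0,0.247,-1,0.5,0.261,0,0.222,-1,0.5,0.282,0,0.194,-1,0.5,0.3,0,0.165,-1,0.5,0,0,0,0,0.5]' >/dev/null;  python3 - <<'E'
from h import *
st(); plan((.5822,.0003,.135),2,0)
E
```

```text
t 41.17 p [ 5.828e-01 -1.000e-04  1.934e-01] yaw -0.7877 F [-0.1  0.4  0.1] M [-0.038  0.116  0.065] gap 0.753 j6 0.59
[-0.004, 0.39, -0.001] 0
[-0.004, 0.39, -0.001] 0
```

```bash
python3 -m crank '[-0.004,0.39,0,0,0.5,-0.004,0.39,0,0,0.5,0,0,0,0,-1,0,0,0,0,-1,0,0,0,0,-1,0,0,0,0,-1]' >/dev/null; bash s
python3 -m crank '[0,0.001,0,0.3,-1]' >/dev/null; bash s; python3 -m crank '[0,0.001,0,0.3,-1]' >/dev/null; bash s; python3 -m crank '[0,0.001,0,0.3,-1]' >/dev/null; bash s; python3 -m crank '[0,0.001,0,0.3,-1]' >/dev/null; bash s; python3 -m crank '[0,0.001,0,0.3,-1]' >/dev/null; bash s
```

```text
t 41.925 yaw -0.7871 z 0.1368 F [ 7.1 -7.  -4.6] Mz 0.006 tau6 0.021 3.65
t 42.05 yaw -0.8173 z 0.1368 F [ 7.7 -6.4 -4.4] Mz 0.28 tau6 -0.142 3.4
t 42.175 yaw -0.8476 z 0.1367 F [ 6.7 -6.5 -4.7] Mz 0.282 tau6 -0.025 3.47
t 42.3 yaw -0.8775 z 0.1367 F [ 6.6 -5.3 -4. ] Mz 0.355 tau6 -0.015 3.5
t 42.425 yaw -0.9075 z 0.1367 F [ 6.7 -6.9 -4.2] Mz 0.281 tau6 -0.009 3.53
t 42.55 yaw -0.9376 z 0.1366 F [ 6.3 -6.6 -5.1] Mz 0.27 tau6 -0.002 3.57
```

```bash
python3 -m crank '[0.003,0.001,0,0.3,-1,0.003,0.001,0,0.3,-1]' >/dev/null; bash s; python3 -m crank '[0.003,0.001,0,0.3,-1,0,0.001,0,0.3,-1]' >/dev/null; bash s;python3 -m crank '[0,0.001,0,0.3,-1,0,0.001,0,0.3,-1]' >/dev/null; bash s; python3 -m crank '[0,0.001,0,0.3,-1,0,0.001,0,0.3,-1]' >/dev/null; bash s
```

```text
t 42.8 yaw -0.9975 z 0.1365 F [ 4.6 -4.4 -2.6] Mz 0.376 tau6 0.013 2.42
t 43.05 yaw -1.0574 z 0.1364 F [ 5.1 -5.2 -1.9] Mz 0.354 tau6 0.023 2.26
t 43.3 yaw -1.1174 z 0.1364 F [ 4.  -5.4 -1.5] Mz 0.278 tau6 0.04 2.35
t 43.55 yaw -1.1773 z 0.1363 F [ 3.9 -4.2 -1.2] Mz 0.458 tau6 0.056 2.42
```

```bash
python3 -m crank '[0,0.001,0,0.3,-1,0,0.001,0,0.3,-1]' >/dev/null; bash s; python3 -m crank '[0,0.001,0,0.3,-1,0,0.001,0,0.3,-1]' >/dev/null; bash s
python3 -m crank '[0,0,0,0,-1,0,0,0,0,0.5,0,0,0,0,0.5,0,-0.4,0,0,0.5,0,-0.4,0,0,0.5]' >/dev/null
python3 - <<'E'
from h import *
st();plan((.5395,.1010,.19),5,-1)
E
```

```text
t 43.8 yaw -1.2373 z 0.1362 F [ 4.8 -4.9 -0.3] Mz 0.367 tau6 0.07 2.48
t 44.05 yaw -1.2973 z 0.1362 F [ 3.4 -4.9 -0.7] Mz 0.422 tau6 0.087 2.55
t 44.67 p [0.5819 0.0007 0.1951] yaw -1.296 F [ 1.1  1.  -0.3] M [-0.003  0.123  0.001] gap 0.749 j6 1.1
[-0.288, 0.014, -0.036] -1
[-0.29, 0.014, -0.007] -1
[-0.29, 0.014, 0.022] -1
[-0.286, 0.014, 0.051] -1
[-0.28, 0.014, 0.079] -1
```

```bash
python3 -m crank '[0,-0.5,0,0,0.5,0,-0.5,0,0,0.5,0,0,0,0,0.5,0,0,0,0,0.5]' >/dev/null
python3 - <<'E'
from h import *
import cv2
st(); 
cv2.imwrite("pics/s9.png",manip.camera("scene")["color"][:,:,::-1]);cv2.imwrite("pics/t9.png",manip.camera("top")["color"][:,:,::-1])
E
```

```text
t 45.17 p [0.5818 0.0006 0.2683] yaw -1.296 F [ 0.8  0.1 -0.5] M [-0.012  0.153 -0.037] gap 0.746 j6 1.1
```

View pics/s9.png

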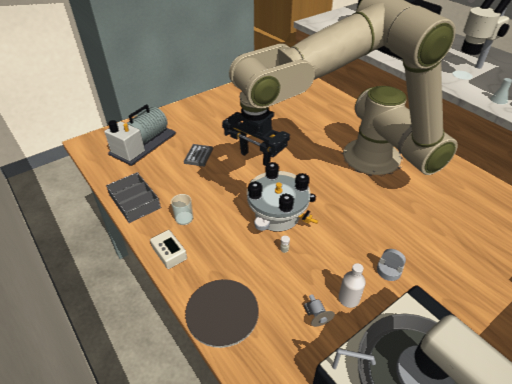

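View pics/t9.png

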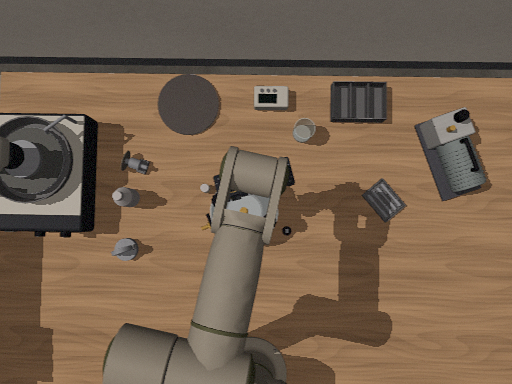

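The scene picture shows the cover level and central at about (280,190), with the gripper clear above it. The vial (285,243), the bottle (352,285) and the other bystanders are where they were, so I'm handing in.

```bash
python3 -c "
from rig import manip
print(manip.finish_job())"
```

```text
the job is handed in; nothing more can be done
None
```

I clamped the cover in two crosswise rounds, a, c, b, d each time, and handed the job in at about 45 s. No verdict was reported, so the loads below are my own estimates from torque.

- **First round:** each knob was turned until the last-joint torque rose about 0.045–0.057 N m above its loose level, which is roughly 15–19 N of load. For knob_a I only started reading that torque near contact, so I took its loose level from knob_c. When I gripped a again in round two it read about the same.
- **Second round:** each knob was stopped at a torque rise of about 0.17 N m. That is roughly 56 N, or about 0.41 N m to turn.
- **Noise:** single wrist-moment readings scattered by about ±0.03 N m, and one on knob_d reached 0.458. I therefore set the tightness from the steadier joint torque, and the two agreed on average.
- **Coupling between pairs:** knob_b had lost about 4 N when I came back to it after tightening a and c. I estimate a and c similarly fell to about 50 N once b and d were tight. I did not grip them again to check.
- **Final pictures:** the cover looks level and central, the gripper is clear of everything, and the things on the bench that are in view have not moved. From above the arm hides part of the cover and mount_a, so I could not check those from that side.

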